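# Stack a stepped display stand and set its finial on top

## Task

Dry-stack the little display stand on its dark base board: first the plain wooden block, lengthways with the board, on it the round turned disc, then the square stepped cap with its wider side down, and last the turned finial, standing upright on top. Centre each piece on the one below it, with the straight sides of block and cap parallel to those of the board. Leave the oilstone, the tape roll and the pencil that lie among the pieces where they are.

Things in the scene. Friction and masses are not known exactly. Their poses are not given: they have to be found in the camera images.
- base_board: Base board of the stand, dark wood, fixed to the bench: a slab 100 x 150 x 10 mm with a step of 88 x 138 x 6 mm on it, so its flat top is 16 mm above its underside, with four small flush brass screw heads near the corners. Origin: centre of the underside; x along the short (100 mm) side, y along the long (150 mm) side, z up.
- block: Plain limewood block with a dark stain near one end, 66 x 123 x 44 mm, 0.18 kg, loose. Origin: centre of the underside; x along the 66 mm side (grasp across it), y along the 123 mm side, z up.
- disc: Turned disc of light wood, 58 mm in diameter up to 14 mm high, then stepped in to 53 mm; 22 mm high in all; lies flat, loose, 0.06 kg. Origin: centre of the underside, z up.
- cap: Square stepped cap of wood, 48 x 48 mm and 13 mm high with a smaller step 42 x 42 x 7 mm on top, 20 mm high in all; lies with the wider side down, loose, 0.05 kg. Origin: centre of the underside; x and y along its sides, z up.
- finial: Turned limewood finial of three stacked round swellings, 38 mm in diameter, 71 mm high, standing, loose, 0.05 kg. Grasp it 30 to 40 mm above its foot, where it is 36 mm thick. Origin: centre of its foot, z up.
- oilstone: Dark grey oilstone in the middle of the bench (another lies at the back left), 156 x 72 x 22 mm, loose; not part of the job, stays where it is. Origin: centre of the underside, x along the long side.
- tape: Roll of masking tape lying flat among the pieces (another lies at the far left), 96 mm in diameter, 19 mm high, loose; not part of the job, stays where it is. Origin: centre of the underside.
- pencil: Short yellow pencil lying on the bench, about 97 x 30 x 7 mm over all, loose; not part of the job, stays where it is. Origin: centre of the underside.
Things that resemble listed ones, but are neither listed nor needed, are in the scene too. There is more than one size of the finial; the one meant has the size given above.

How it is judged (in metres and radians):
On the way, in this order (a step that is already met when the one before it is completed fails the run):
1. The wooden block lies on the base board, centred and lengthways with it (horizontal distance between block and base_board below 0.012 m and z of block in the frame of base_board between 0.012 and 0.02 m and angle between block's own z axis and vertical below 0.1 rad and angle between the y axis of block and the y axis of base_board, either way round below 0.15 rad and linear speed of block below 0.02 m/s and angular speed of block below 0.2 rad/s), for 0.2 s.
2. The round disc lies centred on the block (horizontal distance between disc and block below 0.01 m and z of disc in the frame of block between 0.04 and 0.048 m and angle between disc's own z axis and vertical below 0.1 rad and linear speed of disc below 0.02 m/s and angular speed of disc below 0.2 rad/s), for 0.2 s.
3. The square cap lies centred on the disc, its sides parallel to the base board's (horizontal distance between cap and disc below 0.01 m and z of cap in the frame of disc between 0.018 and 0.026 m and angle between cap's own z axis and vertical below 0.1 rad and (angle between the y axis of cap and the y axis of base_board, either way round below 0.15 rad or angle between the x axis of cap and the y axis of base_board, either way round below 0.15 rad) and linear speed of cap below 0.02 m/s and angular speed of cap below 0.2 rad/s), for 0.2 s.
4. The finial stands upright, centred on the cap (horizontal distance between finial and cap below 0.01 m and z of finial in the frame of cap between 0.016 and 0.024 m and angle between finial's own z axis and vertical below 0.1 rad and linear speed of finial below 0.02 m/s and angular speed of finial below 0.2 rad/s), for 0.2 s.
At the end, for the whole second after the job is handed in: Block, disc, cap, finial stacked in that order on the base board, upright (0.1 rad) and seated (4 mm); block centred on the board within 12 mm, each other piece on the one below within 10 mm; block lengthways with the board and cap sides parallel to it within 0.15 rad; released, at rest (all of step 1 and all of step 2 and all of step 3 and all of step 4); the robot touches nothing.
It fails at once if The oilstone is moved more than 20 mm (distance of oilstone from where it was at the start of the episode above 0.02 m).
It fails at once if The tape is moved more than 20 mm (distance of tape from where it was at the start of the episode above 0.02 m).
It fails at once if The pencil is moved more than 20 mm (distance of pencil from where it was at the start of the episode above 0.02 m).
It also fails if it takes over 118 s, if anything falls off the work surface, if the arm or the gripper's body presses on something with over 40 N, if the wrist force passes 120 N, or if a joint passes its speed limit or range.

## Robot

A 6-joint arm with a two-finger parallel gripper is mounted at the origin on a cart in front of the work surface, level with it; the furniture and walls round the work are solid. World frame = base frame: x ahead of the robot, y to its left, z up, the work surface at z = 0. Lengths are in m, angles in degrees, forces in N, time in s.
With the tool pointing down it reaches from about 0.3 to 1 m from the base axis. Payload 5.1 kg.
Tool frame: the origin (TCP) lies between the finger pads; the fingertips stand 11 mm ahead of it and the grasp point (between the pads) lies 8 mm behind it; y points along the fingers, x is the direction in which the jaws open and shut, and the axes are right-handed (so a half turn about y gives the same grasp; the last joint's range is limited). The gripper opens to 95 mm and grips with 3 to 60 N. Pads are 20 mm wide; open, the fingers measure 119 mm over their backs; the gripper's body (75 mm by 180 mm) begins 59 mm behind the grasp point.
Start: joints at [60.47, 7.093, 94.555, -0, 78.352, -4.733], TCP at [0.273, 0.59, 0.226] pointing down, gripper open.
Joint ranges: [-149.61, 149.61], [-58.7, 133.49], [1.44, 155.28], [-77.14, 257.14], [18.33, 153.61], [-166.67, 166.67]. Speed limits (degrees/s): [147.25, 147.25, 180, 180, 180, 180].

## Interface

Orientations are given as a 3x3 rotation matrix whose columns are the frame's x, y, z axes.
In Python, from rig import arm gives the robot as it stands. The module is installed in compiled form; this text tells all that it offers.
- The arm moves only by the tool send_rows, never from a script. Its argument "increments" is text: rows parted by semicolons, each of 5 numbers parted by spaces: the opening, from -1 (shut) to 1 (fully open), then the shift along the tool's x, y, z each as a share of 100 cm, from -1 to 1, then the turn about the tool's y as a share of pi rad, from -1 to 1. In form: jaw tx ty tz spin; .... A call has exactly 10 rows; each row is the pose to reach, as a shift and turn from the pose measured when the call began, along the tool's axes at that moment, turning the shorter way round; what a row does not reach only later rows make up. A row lasts 1/8 s, in which the tool goes at most 62.5 mm and 10.7 degrees, less where a joint would pass 70% of its speed; a pose out of reach is approached as far as the arm can. A call with a number of a shift or a turn outside -1 to 1 is refused whole. A call with a gripper value outside its range is refused whole. The fingers move at their own pace and stop on an object; "grip_force" is the grip in N (left out, the last holds). Time passes only in rows, so rows that repeat a pose let the fingers close, or fill a call up. It gives the time, the measured TCP pose, the force and the opening at its end, in the units of the state.
- arm.state(): the state, without advancing time (a new reading comes with each control period).
- arm.snapshot(name): name is "scene" or "side" or "wrist"; returns a dict with "pixels" (384x512x3 uint8, blue, green, red), "z_map" (384x512 float32, m along the optical axis (not along the pixel's ray), 0 where there is no reading), "mtx" (3x3 intrinsics, pixels), "world_from_camera" (4x4, takes a point from camera to world coordinates). Camera axes: x right, y up, looking along -z (the intrinsics and any distortion apply to the point x, -y, -z); pixel columns grow to the right and rows downward; lengths in m; the calibration is good to about 2 mm. The wrist camera is an equidistant fisheye: a pixel r from the principal point sees the ray r / f radians off the axis. A picture is of the moment at which its call begins.
- arm.job_done(): hands the job in, once; it reports no verdict.
Trained networks look in a picture, given as the dict that the camera call returned (one of the last four; its "shot" number tells which), for a name from the list of things; names that differ only in an ending like _2 or _b are one class to them, and where a whole thing is asked for, a point or a joint stands for the part that bears it (a point fixed in the world has none). Each returns a list of dicts, best first, with "p" (0 to 1); they miss things now and then, are a little off and sometimes report something else, mostly with a low value. They report only what shows in the picture. A call takes as long as a camera call. They do not tell look-alikes from the thing itself.
- arm.trace(query, picture): "mask" (384x512 bool, what is visible of it).
- arm.spot_point(query, picture): "location" ([x, y, z] in m, in world coordinates, good to about 4 mm: a listed point, or the origin of a listed thing).
The state is a dict: "time": time; "qpos": joint angles; "qvel": joint speeds; "joint_efforts": joint torques, N m; "ee_pos": TCP position; "tool_rot": TCP orientation; "contact_force": force on the tool from outside, world axes, zero at the start; "moment": the same for the moment, N m; "finger_gap": finger opening in m.
Only numpy, scipy, OpenCV 4.12 (cv2) and the standard library are available. Lean on these libraries where they do the work, as an engineer would, in place of code of your own. Each camera call takes 0.05 s, during which the arm holds its last target. There are 200 camera calls.

## Working session

There is one attempt and no reset: what is moved stays moved. The work goes in short steps, Python scripts to look and compute and a tool call to move; the robot and the scene stay as the last step left them, time stands still between calls to the robot, and variables do not carry over. Pictures are saved under pics/ and viewed, on a budget of 14 in all, crops included, one or two more only if the job needs it, and the job is handed in when it is done.

Besides the shell and the picture viewer there is one more tool, called in YAML: its name, and indented under it one key for each argument. send_rows: Moves the arm, as the interface text tells. Shift numbers are shares of 100 cm and turn numbers shares of pi rad, none past 1 either way. Its arguments: {"type":"object","properties":{"increments":{"type":"string"},"grip_force":{"type":"number"}},"required":["increments"]}

```bash
ls; mkdir -p pics; cat > h.py <<'E'
import numpy as np,cv2
from rig import arm
def cloud(s):
    z=s["z_map"];K=s["mtx"];T=s["world_from_camera"]
    v,u=np.indices(z.shape)
    P=np.stack([(u-K[0,2])/K[0,0]*z,-(v-K[1,2])/K[1,1]*z,-z],-1)
    W=P@T[:3,:3].T+T[:3,3]
    W[z<=0]=np.nan
    return W
E
python3 - <<'E'
from h import *
st=arm.state();print({k:np.round(v,3).tolist() for k,v in st.items()})
ims=[]
for n in("scene","side"):
    s=arm.snapshot(n);cv2.imwrite(f"pics/{n}0.png",s["pixels"])
    W=cloud(s);np.savez(f"{n}0.npz",W=W,px=s["pixels"])
    print(n,s["world_from_camera"][:3,3],s["mtx"][0])
    for q in "base_board block disc cap finial oilstone tape pencil".split():
        print(q,[(np.round(r["location"],3).tolist(),round(r["p"],2)) for r in arm.spot_point(q,s)])
E
```

```text
pics
{'time': 0.0, 'qpos': [60.471, 7.133, 94.631, -0.002, 78.353, -4.733], 'qvel': [-0.022, 0.021, -0.042, -0.022, -0.083, 0.016], 'joint_efforts': [-0.002, -41.761, -35.993, 0.077, 0.049, -0.0], 'ee_pos': [0.272, 0.59, 0.224], 'tool_rot': [[0.419, -0.001, -0.908], [0.908, -0.002, 0.419], [-0.002, -1.0, 0.0]], 'contact_force': [-0.306, 0.95, 0.467], 'moment': [0.045, 0.016, 0.034], 'finger_gap': 0.095}
scene [ 0.05935474 -0.63118079  0.64052238] [410.43203256   0.         246.85238613]
base_board [([0.419, -0.278, -0.0], 0.7)]
block [([0.608, 0.08, -0.005], 0.88), ([0.433, 0.005, 0.0], 0.48)]
disc [([0.625, -0.242, -0.006], 0.81)]
cap [([0.62, -0.071, 0.001], 0.68)]
finial [([0.434, 0.008, -0.0], 0.7), ([0.432, -0.065, 0.002], 0.63), ([0.346, -0.018, 0.004], 0.63)]
oilstone [([0.407, 0.251, 0.001], 0.75)]
tape [([0.628, 0.242, 0.0], 0.82)]
pencil [([0.463, 0.122, -0.0], 0.44)]
side [ 0.32042368 -0.80207091  0.69288029] [421.9425063    0.         250.92991621]
base_board [([0.413, -0.275, 0.001], 0.79)]
block [([0.613, 0.077, -0.001], 0.8)]
disc [([0.464, 0.122, 0.0], 0.61), ([0.624, -0.245, -0.002], 0.55)]
cap [([0.626, -0.076, 0.004], 0.63)]
finial [([0.444, 0.002, 0.002], 0.7), ([0.428, -0.068, 0.001], 0.48)]
oilstone [([0.405, 0.255, 0.002], 0.83)]
tape [([0.631, 0.241, -0.001], 0.6)]
pencil [([0.465, 0.124, 0.001], 0.45)]
```

```bash
python3 - <<'E'
from h import *
# top-down height and colour map from both clouds
for n in("scene","side"):
    d=np.load(f"{n}0.npz");W=d["W"];px=d["px"]
    ok=np.isfinite(W[...,2])&(W[...,0]>.25)&(W[...,0]<.85)&(abs(W[...,1])<.5)
    # objects: components by height
    print(n)
    m=(ok&(W[...,2]>.004)&(W[...,2]<.2)).astype(np.uint8)
    for band in((.004,.2),(.03,.2)):
        k,l,stt,c=cv2.connectedComponentsWithStats((m*(W[...,2]>band[0])).astype(np.uint8))
        for i in range(1,k):
            if stt[i,4]<60: continue
            Q=W[l==i];print(band[0],stt[i].tolist(),np.round(Q.min(0),3),np.round(Q.max(0),3))
E
```

```text
scene
0.004 [210, 64, 111, 78, 3281] [0.67  0.072 0.004] [0.849 0.5   0.088]
0.004 [121, 106, 42, 24, 184] [0.341 0.45  0.004] [0.495 0.5   0.023]
0.004 [331, 118, 72, 70, 2826] [ 0.732 -0.177  0.004] [0.825 0.018 0.178]
0.004 [226, 120, 69, 54, 1601] [0.562 0.015 0.004] [0.677 0.292 0.047]
0.004 [400, 133, 112, 160, 10148] [ 0.666 -0.5    0.004] [ 0.85  -0.224  0.2  ]
0.004 [141, 138, 59, 29, 887] [0.328 0.218 0.004] [0.482 0.29  0.026]
0.004 [200, 162, 28, 17, 77] [0.419 0.112 0.004] [0.508 0.135 0.013]
0.004 [221, 174, 17, 32, 413] [ 0.418 -0.024  0.004] [0.501 0.078 0.072]
0.004 [299, 177, 24, 19, 331] [ 0.59  -0.1    0.004] [ 0.649 -0.039  0.024]
0.004 [186, 181, 28, 46, 971] [ 0.319 -0.042  0.004] [0.399 0.023 0.103]
0.004 [239, 202, 12, 20, 199] [ 0.417 -0.082  0.004] [ 0.451 -0.019  0.049]
0.004 [345, 215, 30, 24, 514] [ 0.592 -0.268  0.004] [ 0.649 -0.212  0.025]
0.004 [254, 255, 92, 60, 3495] [ 0.328 -0.348  0.004] [ 0.501 -0.208  0.02 ]
0.004 [379, 297, 53, 38, 350] [ 0.51  -0.485  0.004] [ 0.542 -0.388  0.02 ]
0.004 [385, 316, 38, 37, 249] [ 0.486 -0.498  0.004] [ 0.499 -
[... 1276 characters left out ...]
 0.329 -0.35   0.004] [ 0.499 -0.212  0.02 ]
0.004 [308, 327, 42, 57, 436] [ 0.51  -0.5    0.004] [ 0.549 -0.389  0.023]
0.004 [301, 346, 15, 38, 212] [ 0.486 -0.492  0.004] [ 0.497 -0.423  0.012]
0.03 [284, 78, 70, 42, 2186] [0.67  0.302 0.03 ] [0.848 0.5   0.089]
0.03 [330, 121, 19, 21, 197] [0.746 0.17  0.03 ] [0.795 0.274 0.056]
0.03 [276, 147, 43, 33, 751] [0.562 0.013 0.03 ] [0.654 0.144 0.048]
0.03 [357, 154, 155, 194, 13732] [ 0.667 -0.5    0.03 ] [0.85  0.017 0.2  ]
0.03 [189, 170, 22, 33, 569] [ 0.319 -0.043  0.03 ] [ 0.369 -0.003  0.102]
0.03 [230, 173, 15, 19, 222] [ 0.419 -0.014  0.031] [0.454 0.015 0.072]
0.03 [234, 201, 10, 11, 85] [ 0.418 -0.084  0.03 ] [ 0.44  -0.063  0.049]
```

View pics/scene0.png

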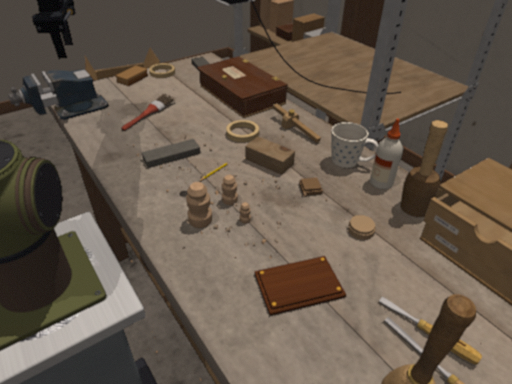

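View pics/side0.png

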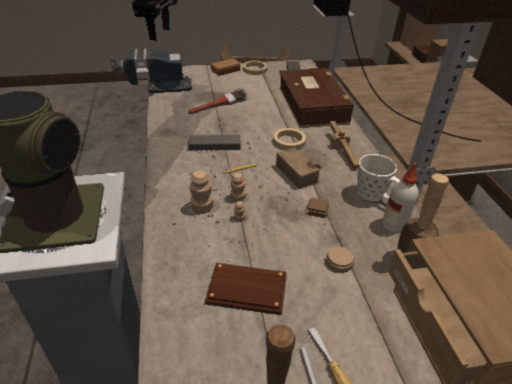

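The scene shows the wanted finial (72 mm tall) at px (229,188), the middle of three. Block (270,153), cap (311,186), disc (361,226) and board (300,284). Now I'll fit precise poses.

```bash
python3 - <<'E'
from h import *
D=[np.load(f"{n}0.npz")["W"].reshape(-1,3) for n in("scene","side")]
D=[W[np.isfinite(W).all(1)] for W in D]
def near(W,c,r,a,b): return W[(np.hypot(*(W[:,:2]-c).T)<r)&(W[:,2]>a)&(W[:,2]<b)]
for n,c,r,a,b in(("block",(.61,.08),.085,.039,.05),("board",(.416,-.277),.11,.013,.024),("cap",(.622,-.072),.045,.016,.026),("cap_all",(.622,-.072),.045,.006,.026)):
    for W in D:
        Q=near(W,c,r,a,b);R=cv2.minAreaRect((Q[:,:2]*1000).astype(np.float32));print(n,np.round(R[0],1),np.round(R[1],1),round(R[2],1),"ztop",np.median(Q[:,2]).round(4))
for n,c,r,a,b in(("disc",(.624,-.242),.05,.017,.03),("fin",(.437,.002),.03,.03,.08),("fintop",(.437,.002),.03,.062,.08)):
    for W in D:
        Q=near(W,c,r,a,b);R=cv2.minEnclosingCircle((Q[:,:2]*1000).astype(np.float32));print(n,np.round(R[0],1),round(R[1],1),"zmax",Q[:,2].max().round(4))
# obstacles
W=np.vstack(D)
for n,c in(("block",(.61,.08)),("cap",(.62,-.07)),("disc",(.622,-.242)),("board",(.416,-.277))):
    Q=near(W,c,.22,.07,.6);d=np.hypot(*(Q[:,:2]-c).T);
    a=np.degrees(np.arctan2(Q[:,1]-c[1],Q[:,0]-c[0]))
    print(n,"mind",d.min().round(3) if len(d) else None)
    for k in range(-180,180,30):
        m=(a>=k)&(a<k+30)
        if m.any(): print("  ",k,d[m].min().round(3),Q[m][:,2].max().round(3))
E
```

```text
block [609.   81.4] [ 63.3 122.2] 20.4 ztop 0.0439
block [608.5  78.7] [ 62.5 122.5] 19.4 ztop 0.0431
board [ 414.5 -277.6] [ 90.2 138.5] 71.3 ztop 0.0157
board [ 413.4 -279.5] [ 90.7 138.1] 71.3 ztop 0.0156
cap [623.3 -68.5] [45.3 41.9] 62.9 ztop 0.0199
cap [622.4 -71.6] [44.4 41.8] 64.6 ztop 0.0192
cap_all [621.4 -69.6] [52.5 48.2] 69.9 ztop 0.0189
cap_all [621.9 -71.9] [52.5 48.4] 64.1 ztop 0.0181
disc [ 621.7 -240.1] 27.9 zmax 0.0249
disc [ 622. -241.] 27.5 zmax 0.0244
fin [436.6   5.9] 17.8 zmax 0.0725
fin [436.2   4.2] 18.3 zmax 0.072
fintop [436.5   6.4] 14.3 zmax 0.0725
fintop [436.8   4.8] 14.7 zmax 0.072
block mind 0.155
   -180 0.179 0.072
   -60 0.155 0.094
   -30 0.156 0.462
   0 0.203 0.44
cap mind 0.116
   -60 0.163 0.121
   -30 0.136 0.179
   0 0.116 0.464
   30 0.145 0.094
   150 0.188 0.072
disc mind 0.108
   -90 0.108 0.152
   -60 0.119 0.153
   -30 0.119 0.226
   0 0.123 0.223
   30 0.162 0.177
board mind None
```

```bash
cat >> h.py <<'E'
def plan(*ts):
    "targets (x,y,z,theta_deg) -> tx ty tz spin from the present pose"
    s=arm.state();R=np.array(s["tool_rot"]);p=np.array(s["ee_pos"]);th=np.degrees(np.arctan2(R[1,0],R[0,0]))
    print("t",round(s["time"],2),"pos",p.round(4),"th",round(th,1),"tilt",(R[:,1]+[0,0,1]).round(4),"q1,5,6",np.round(np.array(s["qpos"])[[0,4,5]],1),"F",np.round(s["contact_force"],1),"gap",round(s["finger_gap"],4))
    for x,y,z,t in ts:
        d=R.T@(np.array([x,y,z])-p);print(np.round(d,4),"spin",round(-((t-th+180)%360-180)/180,4))
E
python3 -c "
from h import *
plan((.609,.080,.16,20))"
```

```text
t 0.9 pos [0.2726 0.59   0.2257] th 65.2 tilt [0. 0. 0.] q1,5,6 [60.5 78.4 -4.7] F [ 0.3 -0.6 -0.7] gap 0.0954
[-0.3219  0.0657 -0.5193] spin 0.2511
```

send_rows:
  increments: "1 -0.322 0.066 -0.519 0.251; 1 -0.322 0.066 -0.519 0.251; 1 -0.322 0.066 -0.519 0.251; 1 -0.322 0.066 -0.519 0.251; 1 -0.322 0.066 -0.519 0.251; 1 -0.322 0.066 -0.519 0.251; 1 -0.322 0.066 -0.519 0.251; 1 -0.322 0.066 -0.519 0.251; 1 -0.322 0.066 -0.519 0.251; 1 -0.322 0.066 -0.519 0.251"
  grip_force: 25

```text
time: 2.15
ee_pos: [0.6098, 0.0779, 0.1596]
tool_rot: [[0.94, 0.0, -0.341], [0.341, 0.0, 0.94], [0.0, -1.0, -0.0]]
contact_force: [-0.1, 0.1, 0.5]
finger_gap: 0.0949
```

```bash
python3 -c "
from h import *
plan((.609,.080,.018,20))
s=arm.snapshot('wrist');cv2.imwrite('pics/w1.png',s['pixels']);print(s['mtx'],s['world_from_camera'])
for q in('block','cap'):print(q,[(np.round(r['location'],3).tolist(),round(r['p'],2)) for r in arm.spot_point(q,s)])"
```

```text
t 2.15 pos [0.6098 0.0779 0.1596] th 20.0 tilt [0.0005 0.     0.    ] q1,5,6 [  2.3  71.7 -17.7] F [-0.1  0.1  0.5] gap 0.0949
[-1.000e-04  1.416e-01  2.300e-03] spin -0.0002
[[297.31863964   0.         254.99441072]
 [  0.         297.31863964 191.14960546]
 [  0.           0.           1.        ]] [[ 9.39914402e-01 -3.29041048e-01 -9.10653967e-02  5.83129909e-01]
 [ 3.41410189e-01  9.05874172e-01  2.50661261e-01  1.48391430e-01]
 [ 1.59470123e-05 -2.66690783e-01  9.63782147e-01  3.18575081e-01]
 [ 0.00000000e+00  0.00000000e+00  0.00000000e+00  1.00000000e+00]]
block [([0.604, 0.075, -0.002], 0.96)]
cap [([0.622, -0.069, -0.003], 0.62)]
```

View pics/w1.png

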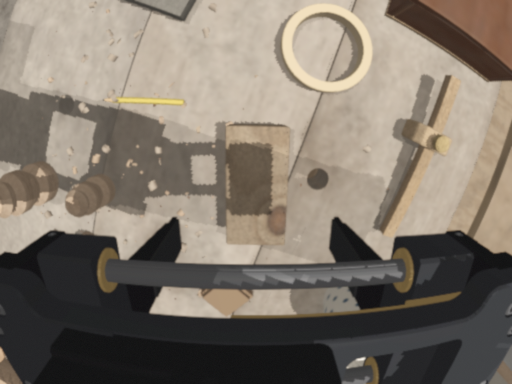

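The block's long edges (cols 227–290) run parallel to the tool, and the jaws at cols 180 and 330 straddle it. I'm going down to grasp it.

send_rows:
  increments: "1 0 0.05 0.002 0; 1 0 0.1 0.002 0; 1 0 0.13 0.002 0; 1 0 0.1416 0.002 0; 1 0 0.1416 0.002 0; -1 0 0.1416 0.002 0; -1 0 0.1416 0.002 0; -1 0 0.1416 0.002 0; -1 0 0.1416 0.002 0; -1 0 0.1416 0.002 0"
  grip_force: 25

```text
time: 3.55
ee_pos: [0.609, 0.0799, 0.0181]
tool_rot: [[0.941, 0.0, -0.339], [0.339, 0.0, 0.941], [0.0, -1.0, 0.0]]
contact_force: [-0.7, 0.1, 2.0]
finger_gap: 0.0601
```

```bash
python3 -c "
from h import *
plan((.609,.080,.16,20),(.414,-.2785,.16,71.3))"
```

```text
t 3.55 pos [0.609  0.0799 0.0181] th 19.8 tilt [0.0001 0.0002 0.    ] q1,5,6 [  2.5  57.9 -17.3] F [-0.7  0.1  2. ] gap 0.0601
[ 0.000e+00 -1.419e-01  1.000e-04] spin -0.0011
[-0.3049 -0.142  -0.2711] spin -0.2861
```

send_rows:
  increments: "-1 0 0 0 0; -1 0 0 0 0; -1 0 -0.005 0 0; -1 0 -0.01 0 0; -1 0 -0.02 0 0; -1 0 -0.03 0 0; -1 0 -0.04 0 0; -1 0 -0.05 0 0; -1 0 -0.05 0 0; -1 0 -0.05 0 0"

```text
time: 4.8
ee_pos: [0.6088, 0.0799, 0.0679]
tool_rot: [[0.941, -0.0, -0.339], [0.339, 0.0, 0.941], [-0.0, -1.0, 0.0]]
contact_force: [-0.7, -0.2, -1.6]
finger_gap: 0.0601
```

```bash
python3 -c "
from h import *
s=arm.snapshot('wrist');cv2.imwrite('pics/w2.png',s['pixels'])
plan((.609,.080,.16,20),(.414,-.2785,.16,71.3))"
```

```text
t 4.85 pos [0.6086 0.0799 0.0676] th 19.8 tilt [-0.0008  0.0002  0.    ] q1,5,6 [  2.5  62.8 -17.3] F [-0.3 -0.6 -1.1] gap 0.06
[ 0.0003 -0.0924  0.    ] spin -0.0011
[-0.3046 -0.0923 -0.2712] spin -0.2861
```

View pics/w2.png

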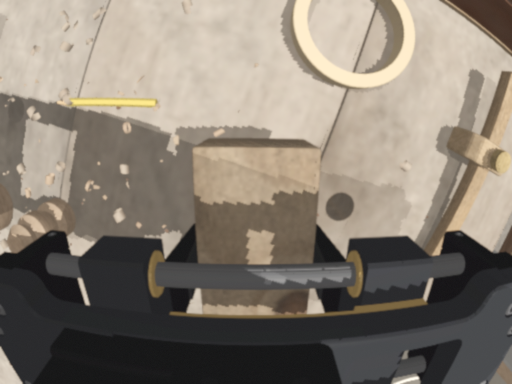

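The block is held, with its top face filling cols 195–318 between the pads. Next I carry it to the board.

send_rows:
  increments: "-1 0 -0.05 0 0; -1 0 -0.092 0 0; -1 -0.305 -0.092 -0.271 -0.286; -1 -0.305 -0.092 -0.271 -0.286; -1 -0.305 -0.092 -0.271 -0.286; -1 -0.305 -0.092 -0.271 -0.286; -1 -0.305 -0.092 -0.271 -0.286; -1 -0.305 -0.092 -0.271 -0.286; -1 -0.305 -0.092 -0.271 -0.286; -1 -0.305 -0.092 -0.271 -0.286"

```text
time: 6.1
ee_pos: [0.4117, -0.2809, 0.1593]
tool_rot: [[0.326, -0.002, -0.945], [0.945, 0.0, 0.326], [-0.0, -1.0, 0.002]]
contact_force: [0.2, 0.2, -1.2]
finger_gap: 0.0599
```

```bash
python3 -c "
from h import *
s=arm.snapshot('wrist');cv2.imwrite('pics/w3.png',s['pixels'])
plan((.414,-.2785,.034,71.3))"
```

```text
t 6.15 pos [ 0.4125 -0.2794  0.1592] th 71.1 tilt [-0.0013  0.0011  0.    ] q1,5,6 [ -40.3   72.2 -111.4] F [ 0.4  0.6 -1.5] gap 0.0602
[ 0.0012  0.1252 -0.0013] spin -0.0013
```

View pics/w3.png

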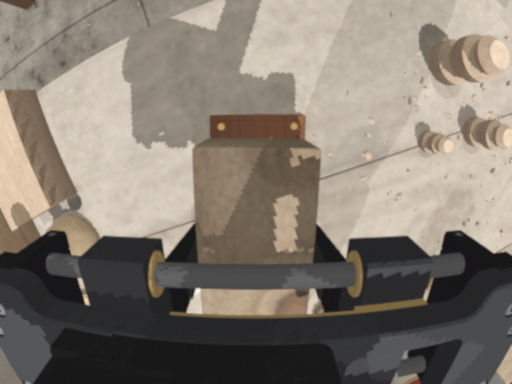

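The board (cols 211–305) is centred and parallel behind the block (cols 195–318), so I lower, release and rise.

send_rows:
  increments: "-1 0.001 0.05 -0.001 0; -1 0.001 0.09 -0.001 0; -1 0.001 0.115 -0.001 0; -1 0.001 0.122 -0.001 0; -1 0.001 0.125 -0.001 0; -1 0.001 0.1255 -0.001 0; -1 0.001 0.1255 -0.001 0; 1 0.001 0.1255 -0.001 0; 1 0.001 0.1255 -0.001 0; 1 0.001 0.1255 -0.001 0"

```text
time: 7.4
ee_pos: [0.4138, -0.2789, 0.034]
tool_rot: [[0.325, -0.001, -0.946], [0.946, 0.001, 0.325], [0.0, -1.0, 0.001]]
contact_force: [-0.6, -0.3, 0.0]
finger_gap: 0.0846
```

send_rows:
  increments: "1 0 0 0 0; 1 0 0 0 0; 1 0 -0.05 0 0; 1 0 -0.1 0 0; 1 0 -0.15 0 0; 1 0 -0.17 0 0; 1 0 -0.17 -0.1 0; 1 0 -0.17 -0.15 0; 1 0 -0.17 -0.15 0; 1 0 -0.17 -0.15 0"

```text
time: 8.65
ee_pos: [0.5562, -0.3275, 0.2015]
tool_rot: [[0.324, -0.004, -0.946], [0.946, 0.003, 0.324], [0.001, -1.0, 0.004]]
contact_force: [0.1, -0.1, -0.1]
finger_gap: 0.0952
```

```bash
python3 - <<'E'
from h import *
def near(W,c,r,a,b): return W[(np.hypot(*(W[:,:2]-c).T)<r)&(W[:,2]>a)&(W[:,2]<b)]
for n in("scene","side"):
    s=arm.snapshot(n);cv2.imwrite(f"pics/{n}1.png",s["pixels"]);W=cloud(s).reshape(-1,3);W=W[np.isfinite(W).all(1)]
    Q=near(W,(.414,-.2785),.085,.055,.07);R=cv2.minAreaRect((Q[:,:2]*1000).astype(np.float32));print(n,np.round(R[0],1),np.round(R[1],1),round(R[2],1),np.median(Q[:,2]))
plan((.622,-.2405,.16,60))
E
```

```text
scene [ 414.4 -277.2] [ 63.9 120. ] 70.3 0.05960902981309402
side [ 413.3 -279.6] [ 62.  120.1] 70.3 0.05950492435629173
t 8.75 pos [ 0.5548 -0.3271  0.2023] th 71.1 tilt [-0.0032  0.0023  0.    ] q1,5,6 [ -35.3   76.3 -106.4] F [-0.8  0.2 -0.4] gap 0.0956
[ 0.1037  0.0423 -0.0356] spin 0.0614
```

send_rows:
  increments: "1 0.104 0.042 -0.036 0.061; 1 0.104 0.042 -0.036 0.061; 1 0.104 0.042 -0.036 0.061; 1 0.104 0.08 -0.036 0.061; 1 0.104 0.12 -0.036 0.061; 1 0.104 0.16 -0.036 0.061; 1 0.104 0.18 -0.036 0.061; 1 0.104 0.187 -0.036 0.061; 1 0.104 0.187 -0.036 0.061; 1 0.104 0.187 -0.036 0.061"

```text
time: 10.0
ee_pos: [0.6233, -0.2407, 0.0174]
tool_rot: [[0.499, -0.0, -0.867], [0.867, 0.001, 0.499], [0.001, -1.0, 0.001]]
contact_force: [0.1, -0.0, 0.0]
finger_gap: 0.095
```

send_rows:
  increments: "-1 0 0 0 0; -1 0 0 0 0; -1 0 0 0 0; -1 0 0 0 0; -1 0 0 0 0; -1 0 0 0 0; -1 0 0 0 0; -1 0 -0.02 0 0; -1 0 -0.05 0 0; -1 0 -0.05 0 0"
  grip_force: 20

```text
time: 11.25
ee_pos: [0.6259, -0.2421, 0.072]
tool_rot: [[0.499, 0.007, -0.867], [0.867, -0.003, 0.499], [0.001, -1.0, -0.007]]
contact_force: [-0.1, 0.3, -0.5]
finger_gap: 0.0574
```

```bash
python3 -c "
from h import *
s=arm.snapshot('wrist');cv2.imwrite('pics/w4.png',s['pixels'])
plan((.622,-.2405,.2,60),(.414,-.2785,.2,71),(.414,-.2785,.075,71))"
```

```text
t 11.3 pos [ 0.6246 -0.2414  0.0698] th 60.1 tilt [ 0.0035 -0.001   0.    ] q1,5,6 [-25.7  64.  -85.8] F [-0.5  0.2 -1. ] gap 0.0573
[-0.0004 -0.1302  0.0023] spin 0.0004
[-0.1371 -0.1309  0.1636] spin -0.0607
[-0.1372 -0.0059  0.164 ] spin -0.0607
```

View pics/w4.png

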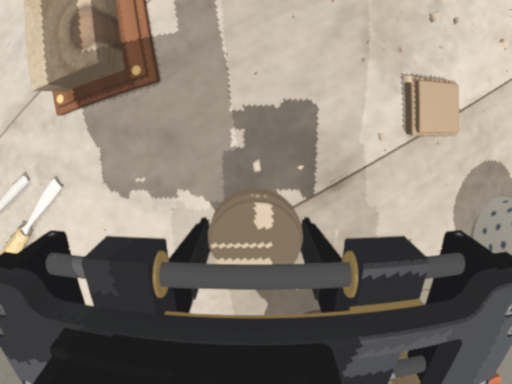

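The disc is held between the pads (cols 210–300). I'm moving it over the block.

send_rows:
  increments: "-1 0 -0.06 0.002 0; -1 -0.137 -0.08 0.163 -0.061; -1 -0.137 -0.08 0.163 -0.061; -1 -0.137 -0.08 0.163 -0.061; -1 -0.137 -0.08 0.163 -0.061; -1 -0.137 -0.08 0.163 -0.061; -1 -0.137 -0.08 0.163 -0.061; -1 -0.137 -0.08 0.163 -0.061; -1 -0.137 -0.08 0.163 -0.061; -1 -0.137 -0.08 0.163 -0.061"

```text
time: 12.55
ee_pos: [0.4151, -0.2786, 0.1489]
tool_rot: [[0.324, 0.003, -0.946], [0.946, -0.001, 0.324], [0.0, -1.0, -0.003]]
contact_force: [0.9, 0.0, -0.3]
finger_gap: 0.0571
```

```bash
python3 -c "
from h import *
plan((.415,-.279,.078,71))"
```

```text
t 12.55 pos [ 0.4151 -0.2786  0.1489] th 71.1 tilt [ 0.0032 -0.0008  0.    ] q1,5,6 [ -40.1   70.8 -111.2] F [ 0.9  0.  -0.3] gap 0.0571
[-0.0004  0.0709  0.0002] spin 0.0006
```

send_rows:
  increments: "-1 0 0.03 0 0; -1 0 0.055 0 0; -1 0 0.065 0 0; -1 0 0.069 0 0; -1 0 0.071 0 0; -1 0 0.0715 0 0; -1 0 0.0715 0 0; -1 0 0.0715 0 0; 1 0 0.0715 0 0; 1 0 0.0715 0 0"

```text
time: 13.8
ee_pos: [0.4154, -0.2787, 0.0776]
tool_rot: [[0.324, 0.003, -0.946], [0.946, -0.001, 0.324], [0.0, -1.0, -0.004]]
contact_force: [-0.2, -0.1, 0.2]
finger_gap: 0.0718
```

send_rows:
  increments: "1 0 0 0 0; 1 0 0 0 0; 1 0 0 0 0; 1 0 -0.04 0 0; 1 0 -0.09 0 0; 1 0 -0.13 0 0; 1 0 -0.13 0 0; 1 0 -0.13 -0.1 0; 1 0 -0.13 -0.15 0; 1 0 -0.13 -0.15 0"

```text
time: 15.05
ee_pos: [0.5585, -0.3273, 0.2055]
tool_rot: [[0.323, 0.001, -0.946], [0.946, 0.001, 0.323], [0.001, -1.0, -0.001]]
contact_force: [-0.2, -0.0, -0.1]
finger_gap: 0.0948
```

```bash
python3 - <<'E'
from h import *
def near(W,c,r,a,b): return W[(np.hypot(*(W[:,:2]-c).T)<r)&(W[:,2]>a)&(W[:,2]<b)]
for n in("scene","side"):
    s=arm.snapshot(n);cv2.imwrite(f"pics/{n}2.png",s["pixels"]);W=cloud(s).reshape(-1,3);W=W[np.isfinite(W).all(1)]
    Q=near(W,(.414,-.2785),.085,.055,.063);R=cv2.minAreaRect((Q[:,:2]*1000).astype(np.float32));print(n,np.round(R[0],1),np.round(R[1],1),round(R[2],1),np.median(Q[:,2]))
    Q=near(W,(.414,-.2785),.085,.077,.09);print("disc",cv2.minEnclosingCircle((Q[:,:2]*1000).astype(np.float32)),np.median(Q[:,2]))
    Q=near(W,(.622,-.071),.045,.016,.026);print("cap",cv2.minAreaRect((Q[:,:2]*1000).astype(np.float32)))
plan((.622,-.071,.16,64))
E
```

```text
scene [ 414.2 -277.8] [ 61.6 120.5] 70.4 0.05961144112590128
disc ((413.9175109863281, -276.76751708984375), 27.206058502197266) 0.08165566955532244
cap ((623.3707885742188, -68.27711486816406), (45.51073455810547, 42.001216888427734), 62.98409652709961)
side [ 413.4 -279.4] [ 62.8 120.1] 70.5 0.05948292358549828
disc ((413.9152526855469, -278.66668701171875), 27.602787017822266) 0.08132532293907546
cap ((617.9232177734375, -70.01815795898438), (44.523956298828125, 32.99702453613281), 66.68633270263672)
t 15.15 pos [ 0.5579 -0.3272  0.2055] th 71.1 tilt [0.001  0.0009 0.    ] q1,5,6 [ -35.2   76.4 -106.3] F [-0.6 -0.   0.7] gap 0.0948
[0.2631 0.0458 0.0222] spin 0.0397
```

send_rows:
  increments: "1 0.263 0.066 0.022 0.039; 1 0.263 0.066 0.022 0.039; 1 0.263 0.066 0.022 0.039; 1 0.263 0.066 0.022 0.039; 1 0.263 0.066 0.022 0.039; 1 0.263 0.066 0.022 0.039; 1 0.263 0.066 0.022 0.039; 1 0.263 0.066 0.022 0.039; 1 0.263 0.066 0.022 0.039; 1 0.263 0.066 0.022 0.039"

```text
time: 16.4
ee_pos: [0.6222, -0.0718, 0.14]
tool_rot: [[0.437, 0.001, -0.899], [0.899, 0.001, 0.437], [0.001, -1.0, -0.001]]
contact_force: [-1.5, 0.2, -0.1]
finger_gap: 0.0953
```

```bash
python3 -c "
from h import *
s=arm.snapshot('wrist');cv2.imwrite('pics/w5.png',cv2.resize(s['pixels'][130:330,150:370],None,fx=3,fy=3,interpolation=2))
# cap top plane z=.02 fit via mask rays
m=arm.trace('cap',s);print([(r['p'],r['mask'].sum()) for r in m]);K=s['mtx'];T=s['world_from_camera']
v,u=np.nonzero(m[0]['mask']);x=(u-K[0,2]);y=(v-K[1,2]);r=np.hypot(x,y)+1e-9;t=r/K[0,0]
d=np.stack([np.sin(t)*x/r,-np.sin(t)*y/r,-np.cos(t)],1)@T[:3,:3].T
k=(.016-T[2,3])/d[:,2];P=T[:3,3]+d*k[:,None]
print(cv2.minAreaRect((P[:,:2]*1000).astype(np.float32)))
plan((.622,-.071,.015,64))"
```

```text
[(0.69, np.int64(2212))]
((622.48486328125, -70.39601135253906), (46.83414840698242, 49.11404037475586), 64.0866470336914)
t 16.5 pos [ 0.6221 -0.0714  0.1399] th 64.1 tilt [0.001  0.0009 0.    ] q1,5,6 [-11.5  69.9 -75.6] F [0.2 0.  0.3] gap 0.0951
[0.0002 0.1249 0.0004] spin 0.0006
```

View pics/w5.png

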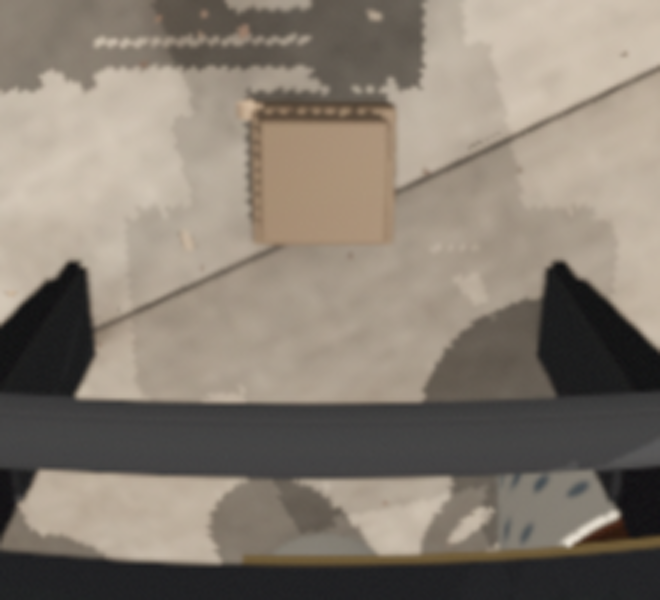

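The cap (crop cols 250–395) is square to the jaws and midway between the fingers, and the mask fit agrees at (622, −70), 64°. Now I grasp it.

send_rows:
  increments: "1 0 0.05 0 0; 1 0 0.095 0 0; 1 0 0.117 0 0; 1 0 0.125 0 0; 1 0 0.125 0 0; 1 0 0.125 0 0; -1 0 0.125 0 0; -1 0 0.125 0 0; -1 0 0.125 0 0; -1 0 0.125 0 0"
  grip_force: 15

```text
time: 17.75
ee_pos: [0.6223, -0.0714, 0.0149]
tool_rot: [[0.437, 0.001, -0.9], [0.9, 0.001, 0.437], [0.001, -1.0, -0.001]]
contact_force: [0.7, 0.1, -0.5]
finger_gap: 0.0604
```

send_rows:
  increments: "-1 0 0 0 0; -1 0 0 0 0; -1 0 0 0 0; -1 0 0 0 0; -1 0 -0.03 0 0; -1 0 -0.06 0 0; -1 0 -0.12 0 0; -1 0 -0.17 0 0; -1 0 -0.17 0 0; -1 0 -0.17 0 0"

```text
time: 19.0
ee_pos: [0.6215, -0.0714, 0.1841]
tool_rot: [[0.437, -0.0, -0.9], [0.9, 0.001, 0.437], [0.001, -1.0, 0.001]]
contact_force: [-0.6, -0.1, -1.0]
finger_gap: 0.0477
```

```bash
python3 -c "
from h import *
plan((.414,-.278,.18,71.1))"
```

```text
t 19.0 pos [ 0.6215 -0.0714  0.1841] th 64.1 tilt [-0.0001  0.0011  0.    ] q1,5,6 [-11.5  74.2 -75.6] F [-0.6 -0.1 -1. ] gap 0.0477
[-0.2765  0.0039  0.0965] spin -0.0389
```

send_rows:
  increments: "-1 -0.277 0 0.097 -0.039; -1 -0.277 0 0.097 -0.039; -1 -0.277 0 0.097 -0.039; -1 -0.277 0 0.097 -0.039; -1 -0.277 0 0.097 -0.039; -1 -0.277 0 0.097 -0.039; -1 -0.277 0 0.097 -0.039; -1 -0.277 0.02 0.097 -0.039; -1 -0.277 0.02 0.097 -0.039; -1 -0.277 0.02 0.097 -0.039"

```text
time: 20.25
ee_pos: [0.4135, -0.2775, 0.1632]
tool_rot: [[0.322, -0.001, -0.947], [0.947, 0.002, 0.322], [0.002, -1.0, 0.002]]
contact_force: [0.8, -0.7, 0.0]
finger_gap: 0.0473
```

```bash
python3 -c "
from h import *
s=arm.snapshot('wrist');cv2.imwrite('pics/w6.png',s['pixels'])
plan((.414,-.278,.097,71.1))"
```

```text
t 20.3 pos [ 0.4137 -0.2778  0.1638] th 71.2 tilt [-0.0003  0.0012  0.    ] q1,5,6 [ -40.1   72.6 -111.3] F [-0.7  0.1 -0.4] gap 0.048
[-0.0001  0.0668 -0.0004] spin 0.0004
```

View pics/w6.png

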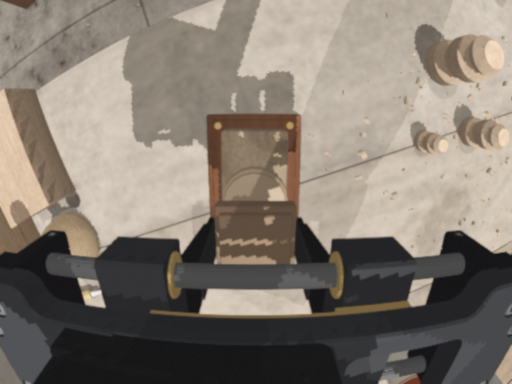

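The cap (cols 215–297) is square over the disc and block. I'm lowering it and letting go.

send_rows:
  increments: "-1 0 0.03 0 0; -1 0 0.055 0 0; -1 0 0.062 0 0; -1 0 0.065 0 0; -1 0 0.067 0 0; -1 0 0.067 0 0; -1 0 0.067 0 0; -1 0 0.067 0 0; 1 0 0.067 0 0; 1 0 0.067 0 0"

```text
time: 21.55
ee_pos: [0.4137, -0.2778, 0.0969]
tool_rot: [[0.323, 0.0, -0.947], [0.947, 0.001, 0.323], [0.001, -1.0, 0.0]]
contact_force: [0.2, -0.2, 0.1]
finger_gap: 0.0626
```

send_rows:
  increments: "1 0 0 0 0; 1 0 0 0 0; 1 0 0 0 0; 1 0 0 0 0; 1 0 -0.04 0 0; 1 0 -0.09 0 0; 1 0 -0.13 0 0; 1 0 -0.13 -0.05 0; 1 0 -0.13 -0.15 0; 1 0 -0.13 -0.15 0"

```text
time: 22.8
ee_pos: [0.5577, -0.3269, 0.2267]
tool_rot: [[0.322, 0.0, -0.947], [0.947, 0.001, 0.322], [0.001, -1.0, -0.0]]
contact_force: [-0.3, 0.2, -0.5]
finger_gap: 0.0952
```

```bash
python3 - <<'E'
from h import *
def near(W,c,r,a,b): return W[(np.hypot(*(W[:,:2]-c).T)<r)&(W[:,2]>a)&(W[:,2]<b)]
for n in("scene","side"):
    s=arm.snapshot(n);W=cloud(s).reshape(-1,3);W=W[np.isfinite(W).all(1)]
    Q=near(W,(.414,-.2785),.085,.0745,.083);print("disc",cv2.minEnclosingCircle((Q[:,:2]*1000).astype(np.float32)))
    Q=near(W,(.414,-.2785),.085,.098,.11);print("cap",cv2.minAreaRect((Q[:,:2]*1000).astype(np.float32)),np.median(Q[:,2]))
    for c in((.437,.004),):
        Q=near(W,c,.03,.03,.08);print("fin",cv2.minEnclosingCircle((Q[:,:2]*1000).astype(np.float32)),Q[:,2].max())
    Q=near(W,(.345,-.02),.05,.08,.12);print("big",Q.min(0),Q.max(0))
plan((.45,-.1,.2,100),(.4365,.004,.2,60))
E
```

```text
disc ((411.5823974609375, -279.8092041015625), 27.539173126220703)
cap ((414.6712951660156, -277.2572326660156), (43.905513763427734, 42.051551818847656), 71.08331298828125) 0.10160240142876986
fin ((436.4583435058594, 6.394979000091553), 18.203399658203125) 0.07238207945801178
big [ 0.32465895 -0.0357567   0.08034415] [0.36674037 0.00281356 0.10243368]
disc ((413.56304931640625, -280.2386779785156), 27.87697982788086)
cap ((414.4128112792969, -278.6863708496094), (43.157535552978516, 42.021629333496094), 72.48455810546875) 0.10144410962204364
fin ((436.26617431640625, 3.5282180309295654), 18.27021026611328) 0.07221903718840472
big [ 0.32529077 -0.03750556  0.0801989 ] [3.65300311e-01 2.71633159e-04 1.02768045e-01]
t 22.9 pos [ 0.558  -0.3269  0.2257] th 71.2 tilt [-0.0005  0.0017  0.    ] q1,5,6 [ -35.1   78.4 -106.4] F [-0.4  0.   0.2] gap 0.0952
[0.1801 0.0261 0.1752] spin -0.1598
[0.2742 0.0263 0.2214] spin 0.0625
```

Cap is seated at (414.5, −278), on the disc, 102 mm high. Next comes the finial, jaws partly open along world y so they miss its two neighbours.

send_rows:
  increments: "0.3 0.274 0.046 0.221 -0.104; 0.3 0.274 0.046 0.221 -0.104; 0.3 0.274 0.046 0.221 -0.104; 0.3 0.274 0.046 0.221 -0.104; 0.3 0.274 0.046 0.221 -0.104; 0.3 0.274 0.046 0.221 -0.104; 0.3 0.274 0.046 0.221 -0.104; 0.3 0.274 0.046 0.221 -0.104; 0.3 0.274 0.046 0.221 -0.104; 0.3 0.274 0.046 0.221 -0.104"

```text
time: 24.15
ee_pos: [0.4372, 0.0028, 0.1804]
tool_rot: [[0.002, -0.0, -1.0], [1.0, 0.002, 0.002], [0.002, -1.0, 0.0]]
contact_force: [0.1, -0.6, 1.2]
finger_gap: 0.0618
```

```bash
python3 -c "
from h import *
s=arm.snapshot('wrist');cv2.imwrite('pics/w7.png',s['pixels'])
print([(np.round(r['location'],3).tolist(),round(r['p'],2)) for r in arm.spot_point('finial',s)])
plan((.4365,.0045,.0275,90))"
```

```text
[([0.428, -0.069, 0.002], 0.86), ([0.438, 0.008, -0.0], 0.64), ([0.353, -0.014, 0.001], 0.62)]
t 24.25 pos [0.4371 0.0031 0.1803] th 89.9 tilt [-0.0006  0.0016  0.    ] q1,5,6 [ -6.7  76.2 -96.6] F [-0.3 -0.4 -0.8] gap 0.0619
[0.0012 0.1528 0.0005] spin -0.0006
```

View pics/w7.png

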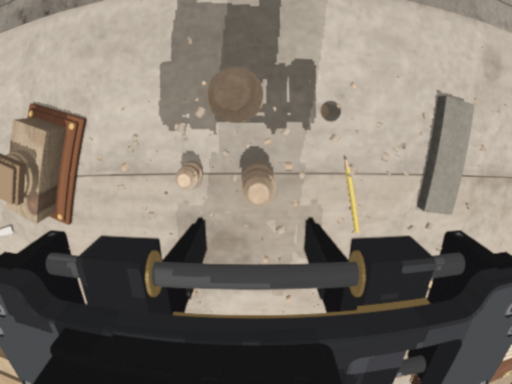

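The finial sits at px (258,188), centred between the fingers (cols 200 and 312). The small one is at (188,176) and the pencil at (352,195), both clear. I'm descending.

send_rows:
  increments: "0.3 0.001 0.05 0 0; 0.3 0.001 0.09 0 0; 0.3 0.001 0.12 0 0; 0.3 0.001 0.14 0 0; 0.3 0.001 0.152 0 0; 0.3 0.001 0.1525 0 0; 0.3 0.001 0.1525 0 0; -1 0.001 0.1525 0 0; -1 0.001 0.1525 0 0; -1 0.001 0.1525 0 0"
  grip_force: 12

```text
time: 25.5
ee_pos: [0.4372, 0.0043, 0.0282]
tool_rot: [[0.002, 0.0, -1.0], [1.0, 0.002, 0.002], [0.002, -1.0, -0.0]]
contact_force: [0.3, 0.9, 0.9]
finger_gap: 0.0374
```

send_rows:
  increments: "-1 0 0 0 0; -1 0 0 0 0; -1 0 0 0 0; -1 0 0 0 0; -1 0 -0.02 0 0; -1 0 -0.06 0 0; -1 0 -0.11 0 0; -1 0 -0.16 0 0; -1 0 -0.17 0 0; -1 0 -0.17 0 0"

```text
time: 26.75
ee_pos: [0.4372, 0.004, 0.198]
tool_rot: [[0.002, 0.001, -1.0], [1.0, 0.001, 0.002], [0.001, -1.0, -0.001]]
contact_force: [0.5, -0.1, -1.8]
finger_gap: 0.0346
```

```bash
python3 -c "
from h import *
s=arm.snapshot('wrist');cv2.imwrite('pics/w8.png',s['pixels'])
plan((.4145,-.278,.2,71.1))"
```

```text
t 26.8 pos [0.4364 0.0041 0.1966] th 89.9 tilt [-0.0021  0.0018  0.    ] q1,5,6 [ -6.6  78.1 -96.5] F [-0.5  1.5 -0.8] gap 0.0346
[-0.2821 -0.0039  0.0214] spin 0.1044
```

View pics/w8.png

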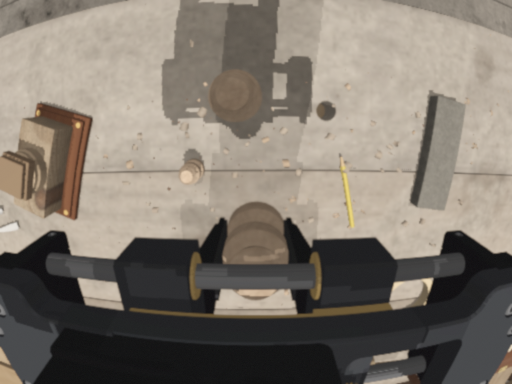

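The finial is held upright (cols 222–290). I carry it over to the stack.

send_rows:
  increments: "-1 -0.282 -0.004 0.021 0.104; -1 -0.282 -0.004 0.021 0.104; -1 -0.282 -0.004 0.021 0.104; -1 -0.282 -0.004 0.021 0.104; -1 -0.282 -0.004 0.021 0.104; -1 -0.282 -0.004 0.021 0.104; -1 -0.282 -0.004 0.021 0.104; -1 -0.282 -0.004 0.021 0.104; -1 -0.282 -0.004 0.021 0.104; -1 -0.282 -0.004 0.021 0.104"

```text
time: 28.05
ee_pos: [0.4151, -0.2773, 0.2002]
tool_rot: [[0.322, -0.002, -0.947], [0.947, 0.002, 0.322], [0.001, -1.0, 0.002]]
contact_force: [0.8, 0.4, -0.0]
finger_gap: 0.0345
```

```bash
python3 -c "
from h import *
plan((.415,-.278,.1302,71.1))
s=arm.snapshot('side');cv2.imwrite('pics/s3.png',cv2.resize(s['pixels'][150:330,140:340],None,fx=3,fy=3,interpolation=2))"
```

```text
t 28.05 pos [ 0.4151 -0.2773  0.2002] th 71.2 tilt [-0.0019  0.0016  0.    ] q1,5,6 [ -39.9   76.5 -111.1] F [ 0.8  0.4 -0. ] gap 0.0345
[-0.0008  0.07   -0.0003] spin 0.0007
```

View pics/s3.png

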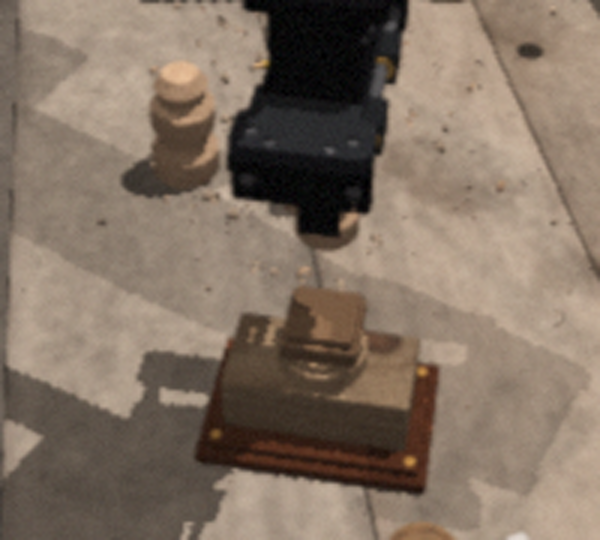

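The stack is straight, and the finial's foot shows at crop (328,235) above the cap (328,315). I'm lowering slowly and reading the force before release.

send_rows:
  increments: "-1 -0.001 0.03 0 0; -1 -0.001 0.05 0 0; -1 -0.001 0.06 0 0; -1 -0.001 0.065 0 0; -1 -0.001 0.068 0 0; -1 -0.001 0.07 0 0; -1 -0.001 0.07 0 0; -1 -0.001 0.07 0 0; -1 -0.001 0.07 0 0; -1 -0.001 0.07 0 0"

```text
time: 29.35
ee_pos: [0.4146, -0.2783, 0.1304]
tool_rot: [[0.322, -0.002, -0.947], [0.947, 0.001, 0.322], [0.001, -1.0, 0.002]]
contact_force: [-0.3, -0.1, -1.2]
finger_gap: 0.034
```

```bash
python3 -c "
from h import *
plan((.415,-.278,.1302,71.1))
s=arm.snapshot('side');cv2.imwrite('pics/s4.png',cv2.resize(s['pixels'][150:330,140:340],None,fx=3,fy=3,interpolation=2))"
```

```text
t 29.35 pos [ 0.4146 -0.2783  0.1304] th 71.2 tilt [-0.0017  0.0014  0.    ] q1,5,6 [ -40.    69.  -111.2] F [-0.3 -0.1 -1.2] gap 0.034
[ 0.0004  0.0002 -0.0002] spin 0.0006
```

send_rows:
  increments: "-1 0 0.0005 0 0; -1 0 0.001 0 0; -1 0 0.001 0 0; -0.2 0 0.001 0 0; -0.1 0 0.001 0 0; 0.1 0 0.001 0 0; 0.4 0 0.001 0 0; 0.8 0 0.001 0 0; 0.8 0 0.001 0 0; 0.8 0 0.001 0 0"

```text
time: 30.65
ee_pos: [0.4146, -0.2783, 0.1294]
tool_rot: [[0.322, -0.002, -0.947], [0.947, 0.001, 0.322], [0.001, -1.0, 0.002]]
contact_force: [-0.3, 0.5, 0.2]
finger_gap: 0.0838
```

send_rows:
  increments: "0.8 0 -0.01 0 0; 0.8 0 -0.03 0 0; 0.8 0 -0.06 0 0; 0.8 0 -0.1 0 0; 0.8 0 -0.14 0 0; 0.8 0 -0.14 0 0; 0.8 0 -0.14 -0.05 0; 0.8 0 -0.14 -0.15 0; 0.8 0 -0.14 -0.15 0; 0.8 0 -0.14 -0.15 0"

```text
time: 31.9
ee_pos: [0.5579, -0.3268, 0.2667]
tool_rot: [[0.321, -0.005, -0.947], [0.947, 0.003, 0.321], [0.002, -1.0, 0.005]]
contact_force: [-0.4, -0.5, 0.7]
finger_gap: 0.0856
```

```bash
python3 - <<'E'
from h import *
def near(W,c,r,a,b): return W[(np.hypot(*(W[:,:2]-c).T)<r)&(W[:,2]>a)&(W[:,2]<b)]
C=lambda Q:np.round(cv2.minEnclosingCircle((Q[:,:2]*1000).astype(np.float32))[0],1)
for n in("scene","side"):
    s=arm.snapshot(n);W=cloud(s).reshape(-1,3);W=W[np.isfinite(W).all(1)]
    c=(.414,-.2785)
    for k,a,b in(("disc",.0745,.083),("fin low",.108,.135),("fin top",.16,.19)):
        Q=near(W,c,.06,a,b);print(n,k,C(Q),Q[:,2].max().round(4))
    for k,a,b in(("block",.055,.063),("cap",.094,.104)):
        Q=near(W,c,.085,a,b);R=cv2.minAreaRect((Q[:,:2]*1000).astype(np.float32));print(k,np.round(R[0],1),np.round(R[1],1),round(R[2],1))
    for q in("oilstone","tape","pencil"):print(q,[np.round(r["location"],3).tolist() for r in arm.spot_point(q,s)][:1])
cv2.imwrite('pics/s5.png',cv2.resize(s['pixels'][150:330,140:340],None,fx=3,fy=3,interpolation=2))
plan()
E
```

```text
scene disc [ 413.3 -278.3] 0.0828
scene fin low [ 414.5 -277.5] 0.1349
scene fin top [ 414.3 -277.2] 0.1747
block [ 414.3 -277.6] [ 62.3 120.5] 70.4
cap [ 414.2 -277.8] [47.9 48.5] 69.4
oilstone [[0.404, 0.25, 0.0]]
tape [[0.629, 0.239, -0.001]]
pencil [[0.416, -0.278, -0.001]]
side disc [ 413.6 -281.8] 0.0827
side fin low [ 414.5 -280.5] 0.1348
side fin top [ 414.8 -279.4] 0.1746
block [ 413.3 -280.3] [ 62.5 120.4] 71.3
cap [ 414.3 -279.7] [49.8 47.4] 71.0
oilstone [[0.404, 0.255, 0.002]]
tape []
pencil [[0.417, -0.28, 0.086]]
t 32.3 pos [ 0.5562 -0.3267  0.2696] th 71.2 tilt [-0.0012  0.0011  0.    ] q1,5,6 [ -35.2   82.5 -106.4] F [-0.4  0.2  0.3] gap 0.0855
```

View pics/s5.png

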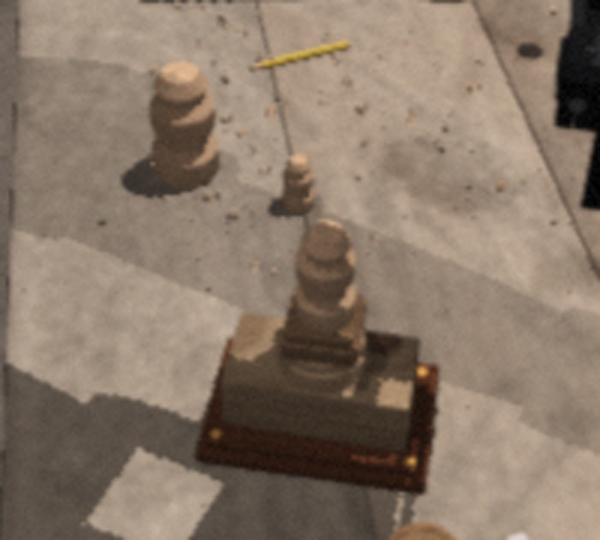

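The finished stand is upright, finial top at crop (328,235). The pencil still lies at (300,55), so the network's "pencil" on the stack was a false hit. The arm is clear, so I'm handing in.

```bash
python3 -c "
from rig import arm
print(arm.job_done())"
```

```text
the job is handed in; nothing more can be done
None
```

The stand is stacked on the base board in the right order: block, disc, cap, then the 71 mm finial. I handed it in at about 32 s on the robot's clock, with the arm clear of everything; no verdict was reported.

**Stack:** in the last depth check from the scene and side cameras, the four pieces were centred on each other and on the board to within about 3 mm. The block was within about 1° of the board and the cap within 2°. The finial stood upright, with its top about 175 mm above the bench against about 173 mm nominal.

**Things to leave alone:**
- **Oilstone:** it read within a few mm of its start in both cameras.
- **Tape:** it read within 3 mm in the scene camera; the side camera's network missed it.
- **Pencil:** both network readings put it on the stand, which is a false hit. The last picture shows it still lying on the bench, but I did not measure its position again.

**Disagreements:** the two cameras differed by 2–3 mm in y throughout. The gripper read 60 mm on the 66 mm block, but the block was held securely and placed correctly.

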